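# Dry-fit the marble boss in the carved roundel

### The arm

A 6-joint arm with a two-finger parallel gripper is mounted at the origin on the work surface. World frame = base frame: x ahead of the robot, y to its left, z up, the work surface at z = 0. Lengths are in m, angles in rad, forces in N, time in s.
With the tool pointing down it reaches from about 0.3 to 0.875 m from the base axis. Payload 4.2 kg.
Tool frame: the origin (TCP) lies on the front face of the gripper's body, between the roots of the fingers; the fingertips stand r.tip_reach ahead of it and the grasp point (between the pads) lies 54 mm ahead of it (r.tip_reach is the distance from the TCP to the fingertips, in m); z points along the fingers, y is the line along which they close (so a half turn about z gives the same grasp; the last joint's range is limited). The gripper opens to 85 mm and grips with 20 to 120 N. Pads are 22 mm wide; open, the fingers measure 114 mm over their backs; the gripper's body (76 mm by 85 mm) begins 54 mm behind the grasp point. The pads swing forward as they close: fully open they stand 13 mm farther back than shut.
Start: joints at [1.112, 0.32, 1.565, -0, 1.257, -0.02], TCP at [0.244, 0.521, 0.304] pointing down, gripper open.
Joint ranges: [-3.11, 3.11], [-0.84, 2.01], [0.21, 2.61], [-1.34, 4.49], [0.05, 2.63], [-2.56, 2.56]. Speed limits (rad/s): [2.57, 2.57, 3.14, 3.14, 3.14, 3.14].

### API

Orientations are given as a unit quaternion [x, y, z, w].
In Python, from workcell import r gives the robot as it stands. Calls block until the motion is done:
- r.reach(position, orientation): joint-space move of the TCP to a pose.
- r.line_to(position, rot=None, v=0.15): straight line of the TCP; rot=None keeps the orientation; v is the mean speed in m/s.
- r.goto_joints(angles): joint-space move.
- r.ungrasp() and r.grasp(): open the fingers fully, or close them until they stop; the grip force is fixed at half the most.
- r.hold(seconds).
- r.inverse_kinematics(position, orientation): joint angles nearest the present ones, or None.
- r.camera(name): name is "scene" or "top" or "wrist"; returns a dict with "image" (384x512x3 uint8, blue, green, red), "K" (3x3 intrinsics, pixels), "T" (4x4, takes a point from camera to world coordinates); the wrist camera has in their place "T_tool_cam" (4x4, takes a point from camera to tool coordinates, whose origin is the TCP and whose axes are the flange's). Camera axes: x right, y down, z forward; pixel columns grow to the right and rows downward; lengths in m; the calibration is good to about 2 mm. A picture is of the moment at which its call begins: read the wrist's pose just before it. There is no depth.
A pose or a line that the arm cannot do raises r.Unreachable and nothing moves.
- r.job_done(): hands the job in; it is judged then, once.
Readings, each from a call of its own:
- r.read_clock(): time.
- r.read_qpos(): joint angles.
- r.read_qvel(): joint speeds.
- r.read_tau(): joint torques, N m.
- r.read_position(): TCP position.
- r.read_eef_rot(): TCP orientation.
- r.read_ft_force(): force on the tool from outside, world axes, zero at the start.
- r.read_ft_torque(): the same for the moment, N m.
- r.read_gripper_width(): finger opening in m.
- r.read_grip_force(): force on a finger pad.
Only numpy, scipy, OpenCV 4.12 (cv2) and the standard library are available. Lean on these libraries where they do the work, as an engineer would, in place of code of your own. Each camera call takes 0.05 s, during which the arm holds its last target. There are 200 camera calls.

### The job

The round marble boss is boxed in by the three mallets in the wooden tray. Stand all three mallets on the spare pine board first, then set the boss gently, flat, into the round recess in the middle of the carved stone roundel; marble chips, so do not drop it. Finally stand each mallet back in the tray where it stood, without disturbing the square block, the slipstone and the chisel that lie in the tray.

Things in the scene. Friction and masses are not known exactly. Their poses are not given: they have to be found in the camera images.
- beech_mallet: Round carver's mallet, the tallest: brown wooden bell-shaped head (80 mm across near the bottom, 72 mm near the top, 88 mm high) and pale wooden round handle. Stands upright on its head, handle up, total height 195 mm; handle 28 mm in diameter from 108 to 185 mm above the underside. About 0.5 kg. Origin: centre of the underside of the head; z points up along the handle.
- nylon_mallet: Round carver's mallet with white nylon cylindrical head (74 mm across, 80 mm high) and dark wooden round handle. Stands on its head, handle up, total height 180 mm; handle 28 mm in diameter from 100 to 170 mm above the underside. About 0.55 kg. Origin: centre of the underside of the head; z up along the handle.
- dummy: Small metal-headed round mallet (a carver's dummy), the shortest: dark steel cone-shaped head (64 mm across at the bottom, 50 mm at its top, 46 mm high) and pale wooden round handle. Stands on its head, handle up, total height 150 mm; handle 26 mm in diameter from 66 to 140 mm above the underside. About 0.85 kg. Origin: centre of the underside of the head; z up along the handle.
- boss: Round white marble boss: upright cylinder 52 mm in diameter with straight sides to 30 mm, domed top with a small button, 42 mm high in all, about 0.2 kg. Stands on the tray floor, the mallets' heads 5 to 20 mm from it. Origin: centre of its flat underside; z up. Fingertips kept 10 mm or more above its underside clear the roundel's face when it is seated.
- tray: Open plywood tray, fixed, 219 mm (x) by 324 mm (y) outside, walls 12 mm thick and 50 mm high, inner floor 12 mm above its underside. Origin: centre of the underside; x points to the side away from the robot, y along the long side.
- board: Spare square pine board, fixed, 220 x 220 mm, 20 mm thick, clear on top: the place to stand the mallets meanwhile (all three fit on it, well inside its edges). Origin: centre of the underside; x and y along its edges.
- slab: Round sandstone roundel, fixed, 220 mm across and 28 mm thick, with carved petals. In its middle is a round recess 68 mm in diameter and 6 mm deep with a white floor, 22 mm above the underside: wider than the boss to leave room for mortar. Origin: centre of the underside, straight below the centre of the recess.
- square_block: Square white marble block 50 x 50 x 30 mm in one near corner of the tray. Not part of the job. Origin: centre of the underside.
- slipstone: Dark grey sharpening stone, 28 x 70 x 16 mm, lying in the other near corner of the tray. Not part of the job. Origin: centre of the underside; long along its y.
- chisel: Steel chisel 200 mm long, 13 mm thick, lying along the tray's far wall. Not part of the job. Origin: at the underside, middle of its length; long along its y.

How it is judged:
By the outcome, as a careful person would: the job done as asked, in the order asked, and still so for the second after the job is handed in, with the robot touching nothing.
It also fails if it takes over 131 s, if anything falls off the work surface, if the arm or the gripper's body presses on something with over 40 N, if the wrist force passes 120 N, or if a joint passes its speed limit or range.

## Working session

There is one attempt and no reset: what is moved stays moved. The work goes in short steps, each a Python script; the robot and the scene stay as the last script left them, time stands still between calls to the robot, and variables do not carry over. Pictures are saved under pics/ and viewed, at most 14 in all, crops included, and the job is handed in when it is done.

```bash
mkdir -p pics; ls; python3 - <<'E'
from workcell import r
import cv2,numpy as np
for n in("scene","top"):
    c=r.camera(n); cv2.imwrite(f"pics/{n}0.png",cv2.resize(c["image"],(800,600),interpolation=cv2.INTER_CUBIC)); print(n,c["K"].tolist(),np.round(c["T"],4).tolist())
    cv2.imwrite(f"pics/raw_{n}.png",c["image"]); np.savez(f"{n}.npz",K=c["K"],T=c["T"])
print(r.tip_reach,r.read_eef_rot(),r.read_position(),r.read_clock(),r.read_gripper_width())
print(r.camera("wrist")["T_tool_cam"])
E
```

```text
pics
scene [[480.62141372829416, 0.0, 259.94393301908605], [0.0, 480.62141372829416, 191.459764921447], [0.0, 0.0, 1.0]] [[0.4391, 0.5869, -0.6803, 1.4145], [0.8982, -0.3049, 0.3167, -0.3788], [-0.0216, -0.75, -0.661, 0.8584], [0.0, 0.0, 0.0, 1.0]]
top [[378.68749911551777, 0.0, 256.0473726579454], [0.0, 378.68749911551777, 191.9612256189561], [0.0, 0.0, 1.0]] [[-0.0066, -0.9958, 0.0912, 0.4634], [-0.9999, 0.0057, -0.0097, -0.0107], [0.0091, -0.0913, -0.9958, 1.1269], [0.0, 0.0, 0.0, 1.0]]
0.0726 [ 2.17639846e-01  9.76028826e-01 -7.70733980e-04 -1.87376324e-04] [0.24415166 0.52024986 0.30316129] 0.1 0.08497826739243661
[[-1.43873104e-03 -9.61816611e-01 -2.73690951e-01  6.96016899e-02]
 [ 9.99998964e-01 -1.39765786e-03 -3.45057077e-04  1.94070555e-04]
 [-5.06446804e-05 -2.73691163e-01  9.61817625e-01 -6.83580732e-02]
 [ 0.00000000e+00  0.00000000e+00  0.00000000e+00  1.00000000e+00]]
```

View pics/top0.png

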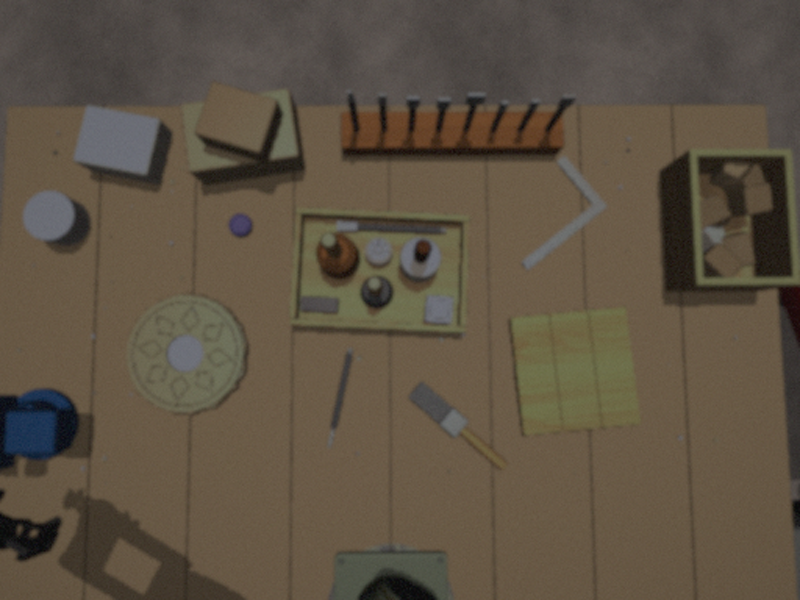

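View pics/scene0.png

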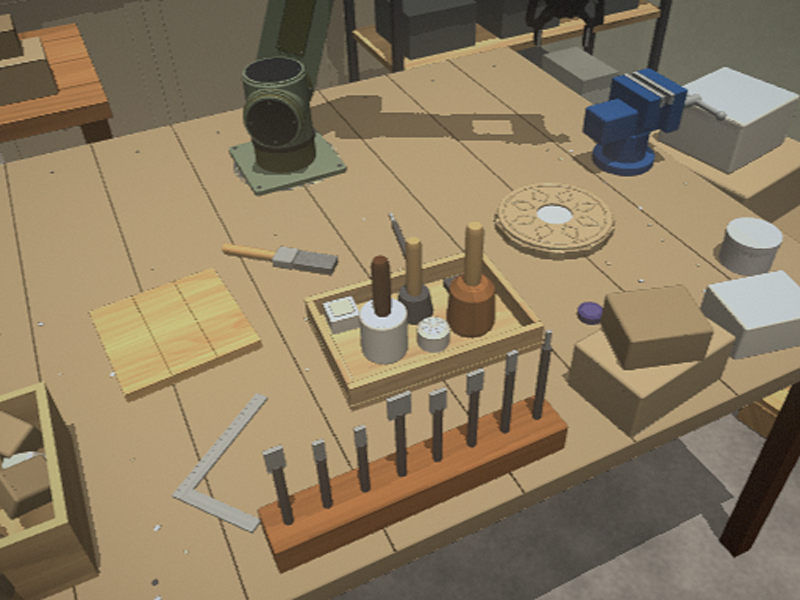

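```bash
cat > h.py <<'E'
import numpy as np
C={n:np.load(f"{n}.npz") for n in("scene","top")}
def at(n,u,v,z,s=0.64):
    "world xy of 800x600 pixel at height z"
    K,T=C[n]["K"],C[n]["T"]; d=T[:3,:3]@np.linalg.solve(K,[(u+.5)*s-.5,(v+.5)*s-.5,1]); o=T[:3,3]
    return (o+d*(z-o[2])/d[2])[:2].round(4)
E
python3 - <<'E'
from h import *; import cv2
for n,u,v,z in [("top",329,241,.207),("top",423,246,.192),("top",374,285,.162),("top",378,250,.054),("scene",475,226,.207),("scene",381,261,.192),("scene",414,241,.162),("scene",433,323,.054)]: print(n,at(n,u,v,z))
for u,v in [(301,210),(468,216),(465,333),(291,329)]: print("tray",at("top",u,v,.05))
for u,v in [(511,318),(626,309),(639,424),(523,434)]: print("board",at("top",u,v,.02))
print("slab",at("top",185,352,.022),at("scene",555,215,.022))
for n,(a,b) in {"top":(180,125),"scene":(190,135)}.items():
    i=cv2.imread(f"pics/raw_{n}.png"); w,hh,k=(130,97,6) if n=="top" else (165,124,4.8)
    i=cv2.resize(i[b:b+hh,a:a+w],None,fx=k,fy=k,interpolation=cv2.INTER_CUBIC); cv2.imwrite(f"pics/crop_{n}.png",cv2.convertScaleAbs(i,alpha=1.3))
E
```

```text
top [0.6419 0.092 ]
top [ 0.636  -0.0567]
top [0.5771 0.0229]
top [0.6544 0.0192]
scene [0.6439 0.0945]
scene [ 0.6374 -0.0554]
scene [0.5811 0.0248]
scene [0.6559 0.0189]
tray [0.7307 0.1616]
tray [ 0.7181 -0.1477]
tray [ 0.5014 -0.1385]
tray [0.5106 0.1778]
board [ 0.5301 -0.229 ]
board [ 0.5457 -0.4463]
board [ 0.3323 -0.4615]
board [ 0.3157 -0.2461]
slab [0.4704 0.3784] [0.4652 0.3822]
```

View pics/crop_top.png

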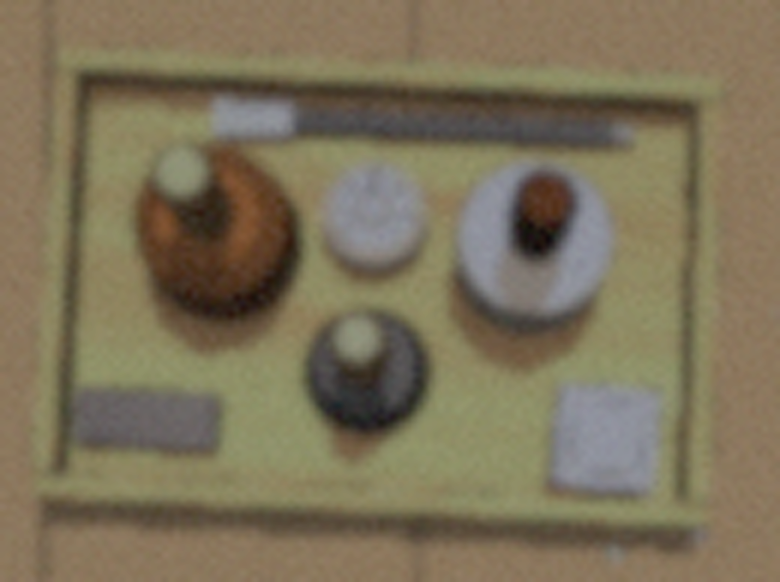

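View pics/crop_scene.png

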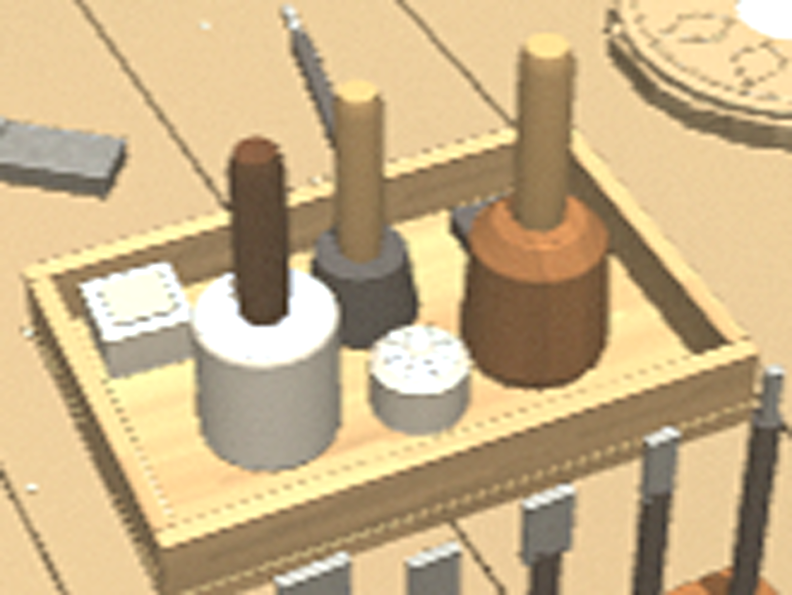

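```bash
cat >> h.py <<'E'
def q(th): return [float(np.cos(th/2)),float(np.sin(th/2)),0.,0.]
def wat(f,u,v,z,s=0.64):
    d=np.load(f); T=d["T"]; k=T[:3,:3]@np.linalg.solve(d["K"],[(u+.5)*s-.5,(v+.5)*s-.5,1]); o=T[:3,3]
    return (o+k*(z-o[2])/k[2])[:2].round(4)
def wrist(r,name):
    import cv2
    from scipy.spatial.transform import Rotation as R
    W=np.eye(4); W[:3,:3]=R.from_quat(r.read_eef_rot()).as_matrix(); W[:3,3]=r.read_position()
    c=r.camera("wrist"); np.savez(f"{name}.npz",K=c["K"],T=W@c["T_tool_cam"])
    cv2.imwrite(f"pics/{name}.png",cv2.resize(c["image"],(800,600),interpolation=cv2.INTER_CUBIC))
E
python3 - <<'E'
from h import *
from workcell import r
for o,(a,b),(c,d),z in [("beech",(184,172),(547,46),.207),("nylon",(545,195),(255,150),.192),("dummy",(357,338),(358,91),.162)]:
    print(o,at("top",180+a/6-.4,125+b/6-.4,z,1),at("scene",190+c/4.8-.4,135+d/4.8-.4,z,1))
r.reach([.468,.381,.32],q(np.pi/2)); r.hold(.3); wrist(r,"w_slab"); print(r.read_clock())
r.reach([.62,.02,.42],q(np.pi/2)); r.hold(.3); wrist(r,"w_tray"); print(r.read_clock(),r.read_position())
E
```

```text
beech [0.6439 0.0923] [0.6427 0.0945]
nylon [ 0.6364 -0.0564] [ 0.6332 -0.0557]
dummy [0.5804 0.0231] [0.5786 0.0244]
1.5333
3.3833 [0.61996275 0.02057563 0.41988423]
```

View pics/w_slab.png

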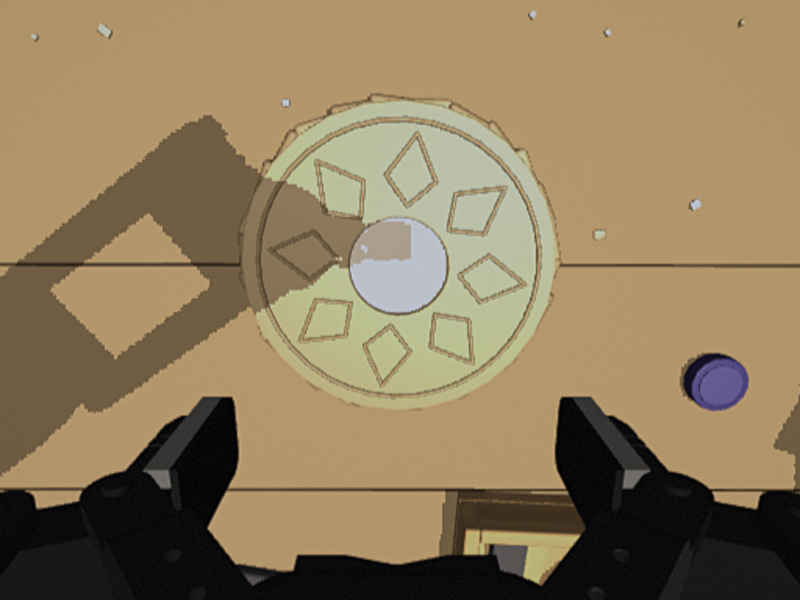

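View pics/w_tray.png

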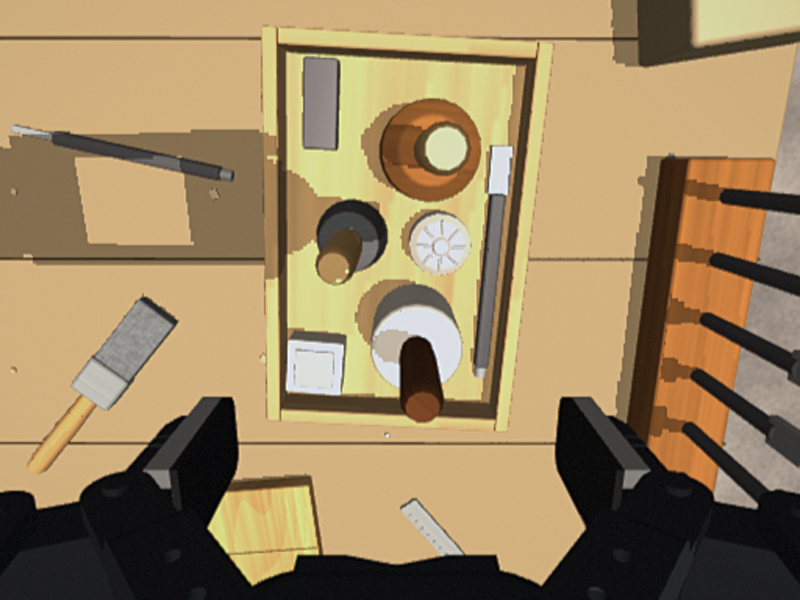

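w_slab: recess centre (398,265). w_tray: handle tops beech (447,148), nylon (424,406), dummy (334,265), and the boss button at (441,245).

```bash
cat >> h.py <<'E'
P=dict(nylon=(.180,),dummy=(.150,),beech=(.195,))
bc=np.array([.431,-.346]); _c,_s=np.cos(.078),np.sin(.078); RB=np.array([[_c,-_s],[_s,_c]])
B={k:bc+RB@np.array(v) for k,v in dict(nylon=(-.05,-.055),dummy=(-.05,.055),beech=(.05,0)).items()}
H=dict(nylon=.190,dummy=.160,beech=.204)   # TCP above underside when gripped
def move(r,name,src,zs,dst,zd,lift=.075,th=np.pi/2):
    h=H[name]; Q=q(th)
    r.reach([*src,max(zs+h+.06,.0)],Q); r.line_to([*src,zs+h],v=.15); r.grasp(); 
    print(name,"width",r.read_gripper_width(),"force",r.read_grip_force(),end=" ")
    top=max(zs,zd)+h+lift
    r.line_to([*src,top],v=.15); print("w",r.read_gripper_width(),"F",np.round(r.read_ft_force(),2),end=" ")
    r.reach([*dst,top],Q); r.line_to([*dst,zd+h+.012],v=.18); r.line_to([*dst,zd+h+.001],v=.04)
    r.ungrasp(); r.line_to([*dst,zd+h+.08],v=.25); print("t",r.read_clock(),flush=True)
E
python3 - <<'E'
from h import *
f="w_tray.npz"
for n,u,v,z in [("beech",447,148,.207),("nylon",423,407,.192),("dummy",334,265,.162),("boss",441,246,.054)]: print(n,wat(f,u,v,z))
print("slab",wat("w_slab.npz",398,265,.025), B)
from workcell import r
for k in B:
  for p in [(*B[k],.3),(*B[k],.2)]: assert r.inverse_kinematics(p,q(np.pi/2)) is not None
print(r.inverse_kinematics((.655,.02,.1),q(np.pi)),r.inverse_kinematics((.467,.38,.11),q(np.pi)))
E
```

```text
beech [0.6451 0.0948]
nylon [ 0.6358 -0.0548]
dummy [0.5813 0.0264]
boss [0.6559 0.0209]
slab [0.4682 0.3802] {'nylon': array([ 0.38543767, -0.40472882]), 'dummy': array([ 0.37686637, -0.29506327]), 'beech': array([ 0.48084798, -0.34210395])}
[ 1.29748931e-02  6.17410573e-01  1.61837963e+00 -4.44089210e-16
  9.05802452e-01 -1.55782143e+00] [ 6.63939748e-01  5.38905951e-01  1.74723822e+00 -4.44089210e-16
  8.55448481e-01 -9.06856579e-01]
```

```bash
cat >> h.py <<'E'
S=dict(beech=(.644,.0937),nylon=(.6355,-.0555),dummy=(.580,.0245)); BOSS=(.6555,.0197); SLAB=(.468,.380)
E
python3 - <<'E'
from h import *
from workcell import r
for k in("nylon","dummy","beech"): move(r,k,S[k],.012,B[k],.02)
r.reach([.60,-.02,.35],q(np.pi/2)); r.hold(.2); wrist(r,"w2")
import cv2; c=r.camera("scene"); cv2.imwrite("pics/scene2.png",cv2.resize(c["image"],(800,600)))
print(r.read_clock())
E
```

```text
nylon width 0.02651133969445747 force 59.85436232294887 w 0.026313122540756722 F [-0.09 -0.62 -4.83] t 9.5167
dummy width 0.02447870348982039 force 59.38647698611021 w 0.024750157816600435 F [-0.01  0.38 -9.97] t 16.5
beech width 0.02692373968070109 force 59.59144838154316 w 0.026387780877685108 F [ 0.08  0.86 -5.1 ] t 23.7417
25.35
```

View pics/scene2.png

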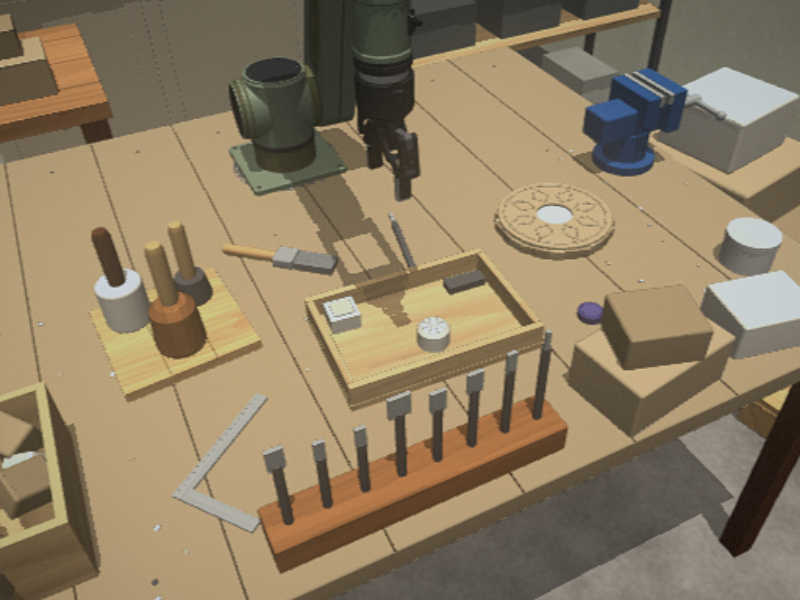

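View pics/w2.png

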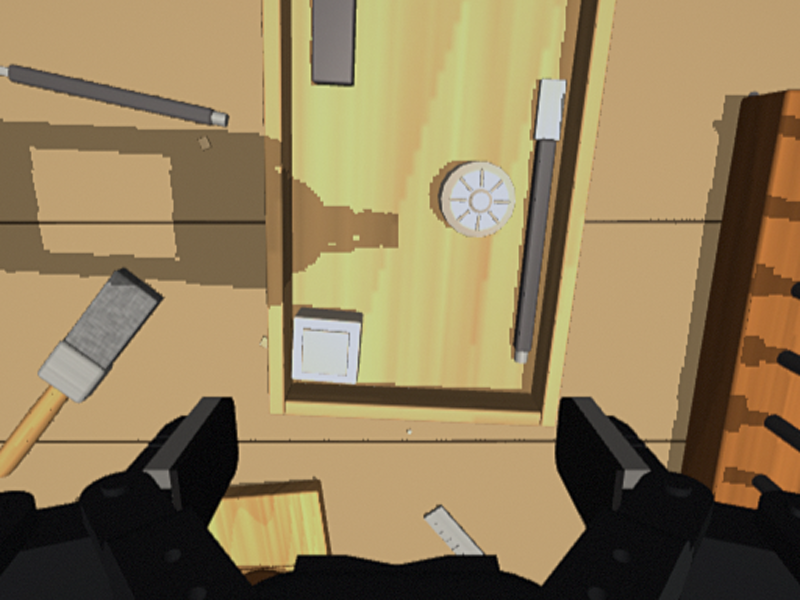

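```bash
python3 - <<'E'
from h import *
from workcell import r
b=wat("w2.npz",480,201,.054); print(b); b=(b+np.array(BOSS))/2
Q=q(np.pi); h=.086
r.reach([*b,.17],Q); r.line_to([*b,.012+h],v=.1); print(r.tip_reach); r.grasp()
print(r.read_gripper_width(),r.read_grip_force(),r.tip_reach)
r.line_to([*b,.012+h+.07],v=.12); f0=r.read_ft_force(); print(r.read_gripper_width(),f0)
r.reach([*SLAB,.022+h+.06],Q); r.hold(.2)
wrist(r,"w3"); print(r.read_clock())
E
```

```text
[0.6554 0.0201]
0.0726
0.04920138687246696 62.378939017653465 0.0726
0.04922837913201673 [-0.99321118  0.02547265 -1.30775347]
30.4833
```

View pics/w3.png

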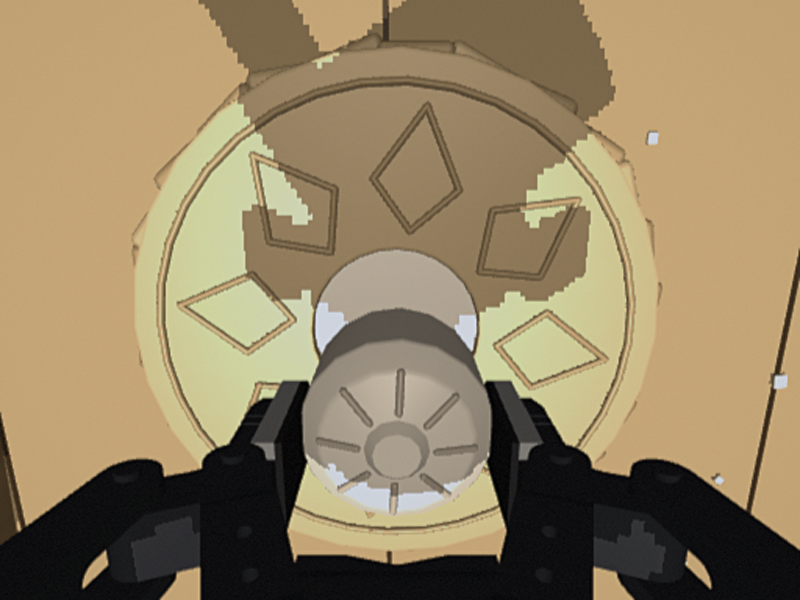

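```bash
python3 - <<'E'
from h import *
from workcell import r
print("recess",wat("w3.npz",396.5,331,.028))
h=.086; r.line_to([*SLAB,.022+h+.006],v=.08); r.hold(.3); f0=r.read_ft_force()[2]
z=.022+h+.006
while z>.022+h-.002:
    z-=.0005; r.line_to([*SLAB,z],v=.02); r.hold(.05); f=r.read_ft_force()[2]-f0
    if f>1.5: break
print("stop",z-.022-h,f,r.read_position()); r.hold(.2)
r.ungrasp(); r.hold(.2); r.line_to([*SLAB,z+.15],v=.12)
r.hold(.1); wrist(r,"w4"); print(r.read_clock())
E
```

```text
recess [0.4674 0.3794]
stop 0.0010000000000000009 4.6486391402570195 [0.4679633  0.37998771 0.10940319]
37.0167
```

View pics/w4.png

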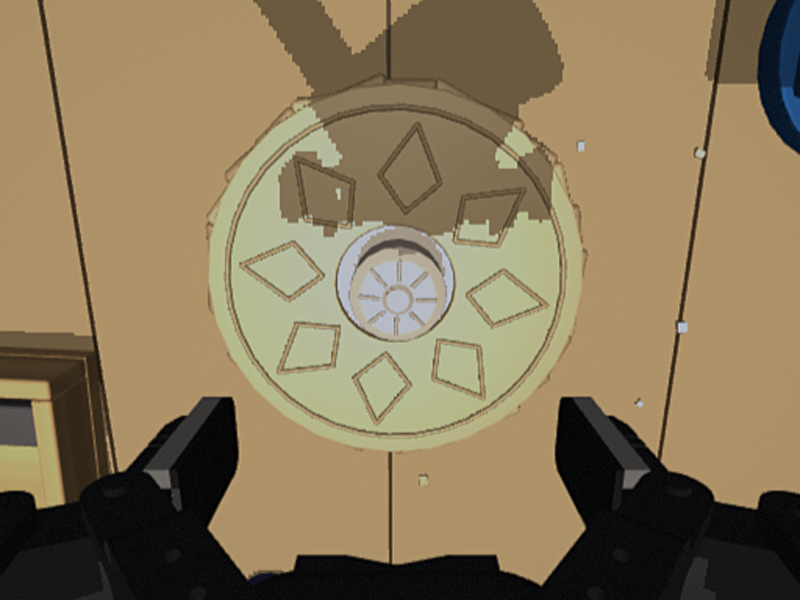

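The boss button is at (398,298) in the recess centred at (395,283). Now I'll return the mallets.

```bash
python3 - <<'E'
from h import *
from workcell import r
print("boss",wat("w4.npz",398,298,.064),"recess",wat("w4.npz",395,283,.027))
for k in("beech","dummy","nylon"): move(r,k,B[k],.02,S[k],.012)
r.reach([.60,-.02,.42],q(np.pi/2)); r.hold(.2); wrist(r,"w5")
r.goto_joints([1.112, 0.32, 1.565, 0, 1.257, -0.02]); r.hold(.3)
import cv2; c=r.camera("scene"); cv2.imwrite("pics/crop5.png",cv2.resize(c["image"][90:280,170:423],(800,600),interpolation=cv2.INTER_CUBIC)); c=r.camera("top"); cv2.imwrite("pics/top5.png",c["image"])
print(r.read_clock())
for n,a in(("top","top5"),):
    i=cv2.imread("pics/top5.png"); cv2.imwrite("pics/crop_top5.png",cv2.convertScaleAbs(cv2.resize(i[125:222,180:310],None,fx=6,fy=6,interpolation=cv2.INTER_CUBIC),alpha=1.3))
E
```

```text
boss [0.4664 0.3806] recess [0.4672 0.379 ]
beech width 0.02670426932812031 force 59.87207273952663 w 0.02671335563993528 F [-0.19 -0.29 -5.04] t 45.0833
dummy width 0.02458058145907424 force 59.06791543588042 w 0.02444802958055457 F [-0.02  0.33 -9.54] t 52.0583
nylon width 0.0268660460416901 force 59.79290291201323 w 0.026587018814001044 F [-0.37  0.56 -5.53] t 59.175
62.8083
```

View pics/crop5.png

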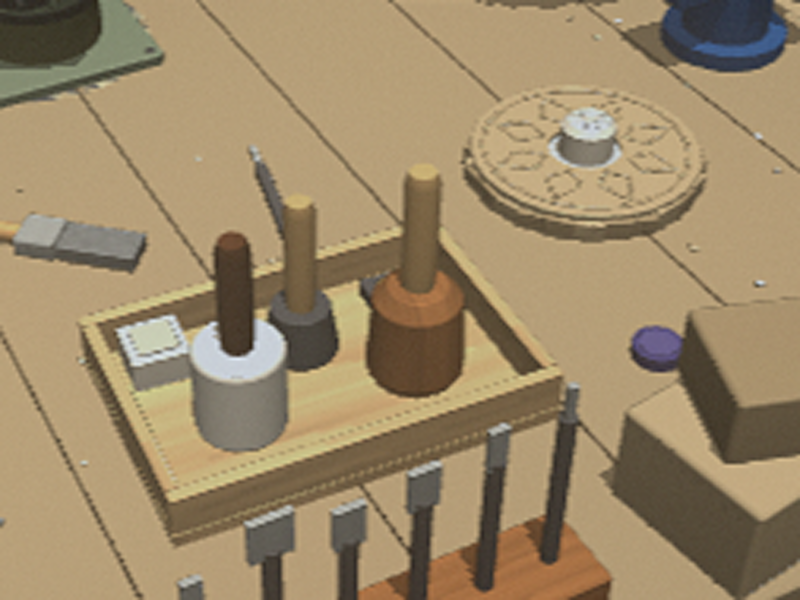

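View pics/crop_top5.png

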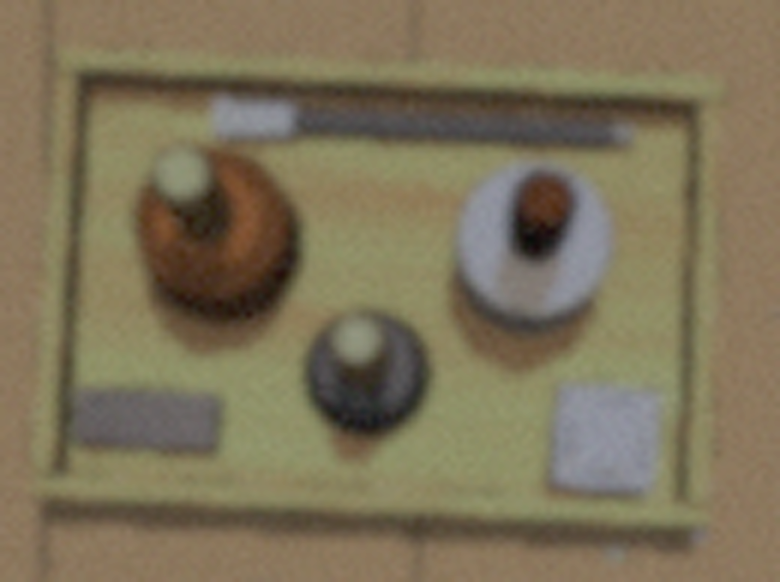

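The handle tops are at (184,172), (545,197) and (357,340), the same pixels as at the start. The chisel, slipstone and block have not moved, and the boss sits level in the recess.

```bash
python3 -c "
from workcell import r
print(r.job_done())"
```

```text
the job is handed in; nothing more can be done
None
```

Job handed in at about 63 s of the 131 s allowed: the boss is seated flat in the roundel's recess, all three mallets stand back in the tray at their original spots, and the block, slipstone and chisel have not moved.

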